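# Put the sanding kit away in the low roofed case

## Robot

A 6-joint arm with a two-finger parallel gripper is mounted at the origin on a cart in front of the work surface, level with it; the furniture and walls round the work are solid. World frame = base frame: x ahead of the robot, y to its left, z up, the work surface at z = 0. Lengths are in m, angles in rad, forces in N, time in s.
With the tool pointing down it reaches from about 0.25 to 0.725 m from the base axis. Payload 4 kg.
Tool frame: the origin (TCP) lies midway between the tips of the shut fingers; the grasp point (between the pads) lies 19 mm behind it; z points along the fingers, y is the line along which they close (so a half turn about z gives the same grasp; the last joint's range is limited). The gripper opens to 85 mm and grips with 20 to 120 N. Pads are 22 mm wide; open, the fingers measure 114 mm over their backs; the gripper's body (76 mm by 85 mm) begins 54 mm behind the grasp point. The pads swing forward as they close: fully open they stand 13 mm farther back than shut.
Start: joints at [1.196, 0.241, 0.005, 1.335, 0, 1.571], TCP at [0.183, 0.465, 0.231] pointing down, gripper open.
Joint ranges: [-2.72, 2.72], [-1.05, 1.87], [-1.09, 1.28], [-1.99, 2.15], [-1.42, 1.44], [-3.14, 3.14]. Speed limits (rad/s): [2.79, 2.79, 3.14, 3.14, 3.14, 3.14].

## Interface

Orientations are given as a unit quaternion [x, y, z, w].
In Python, from workcell import get_obs, camera, job_done, silhouettes gives the robot as it stands. The module is installed in compiled form; this text tells all that it offers.
- The arm moves only by the tool drive_tool, never from a script. Its argument "increments" is a list of rows, each a list of 3 entries, a list of its own where there are three numbers: the shift along the world's x, y, z in mm, then the turn, a rotation vector about the world's x, y, z in degrees, then the opening, from 0 (shut) to 1 (fully open). A call has 1 to 8 rows; each row shifts and turns the commanded pose from where the row before left it; what a row does not reach is not made up. A row lasts 1/12 s, in which the tool goes at most 41.7 mm and 7.16 degrees, less where a joint would pass 70% of its speed; a pose out of reach is approached as far as the arm can. A call is refused whole if a number of a shift passes 41.7 or a number of a turn 7.16, either way. A call with a gripper value outside its range is refused whole. The fingers move at their own pace and stop on an object; the grip force is fixed at half the most. Time passes only in rows, so rows that do not move let the fingers close. It gives the time, the measured TCP pose, the force, the opening and the grip force at its end, in the units of the state.
- get_obs(): the state, without advancing time (a new reading comes with each control period).
- camera(name): name is "side" or "top"; returns a dict with "image" (384x512x3 uint8, red, green, blue), "K" (3x3 intrinsics, pixels), "view" (4x4, takes a point from world to camera coordinates). Camera axes: x right, y down, z forward; pixel columns grow to the right and rows downward; lengths in m; the calibration is good to about 2 mm. A picture is of the moment at which its call begins. There is no depth.
- job_done(): hands the job in; it is judged then, once.
Trained networks look in a picture, given as the dict that the camera call returned (one of the last four; its "shot" number tells which), for a name from the list of things; names that differ only in an ending like _2 or _b are one class to them, and where a whole thing is asked for, a point or a joint stands for the part that bears it (a point fixed in the world has none). Each returns a list of dicts, best first, with "conf" (0 to 1); they miss things now and then, are a little off and sometimes report something else, mostly with a low value. They report only what shows in the picture. A call takes as long as a camera call. They do not tell look-alikes from the thing itself.
- silhouettes(query, picture): "region" (384x512 bool, what is visible of it) and "bbox" ([left, top, right, bottom] in pixels, round what is visible of it).
The state is a dict: "clock": time; "joint_pos": joint angles; "joint_vel": joint speeds; "tau": joint torques, N m; "eef_pos": TCP position; "tool_rot": TCP orientation; "ft_force": force on the tool from outside, world axes, zero at the start; "ft_torque": the same for the moment, N m; "grip_width": finger opening in m; "grasp_force": force on a finger pad.
Only numpy, scipy, OpenCV 4.12 (cv2) and the standard library are available. Lean on these libraries where they do the work, as an engineer would, in place of code of your own. Each camera call takes 0.05 s, during which the arm holds its last target. There are 200 camera calls.

## Task

Put the pine offcut, the brown sanding block and the bare steel block away in the low steel case on the bench: all three lying flat and squarely on its floor, fully inside, with nothing sticking out of its open front. There is only just room: the offcut goes lengthwise along one side, the two blocks one behind the other beside it. Leave the tin, the oil bottle and the pliers where they are.

Things in the scene. Friction and masses are not known exactly. Their poses are not given: they have to be found in the camera images.
- case: low grey steel case screwed to the bench, open at the front, which faces roughly to the robot's right (-y). Inside 132 wide (y), 192 deep (x), 42 high; floor 2 thick, side walls 3 thick, outside 196 x 138 x 46 high. Origin: centre of the underside; x points inwards, z up; front edge at x = -98, inner side of the back at x = +94
- case_mouth (a point): middle of the front edge of the case's floor, on the floor's upper face (2 above the bench), axes as the case's: x > 0 is inside, the back is at x = 192, the side walls' inner faces at y = -66 and +66. In front of the edge a bevelled lip, 12 long, rises from the bench to the floor; four screwed feet stick out 17 at the case's sides
- case_roof (a point): middle of the front edge of the case's slotted roof, which begins 22 behind the front edge of the floor and side walls; underside 44 above the bench, rolled edge up to 48. Things cannot be lowered in: they must be pushed in under it through the front
- wood_offcut: pale pine offcut, a plain bar 45 x 160 x 30 (x, y, z), 0.1 to 0.2 kg, lying flat; origin: centre of the underside, long axis y
- sanding_block: brown cork sanding block, 61 x 101 x 28 (x, y, z), about 0.1 kg, lying flat; origin: centre of the underside, long axis y
- steel_block: bare steel bench block, 60 x 75 x 22 (x, y, z), 0.5 to 0.9 kg, lying flat; origin: centre of the underside, longer axis y
- tin: bystander: loose round tin with a screw lid, 62 across, 70 high, standing off the case's front on its far side; origin: centre of the underside, z up
- oil_bottle: bystander: loose yellow flat oil bottle, 52 x 74 x 127 high, standing off the case's front on its near side; origin: centre of the underside, z up
- pliers: bystander: loose pliers with red grips, 41 x 180 x 12, lying on the near edge of the bench; origin: centre of the underside, long axis y
Not all that is in view belongs to the job. Of the things that look like the case, the larger one is meant.

How it is judged:
At the end, for the whole second after the job is handed in: The offcut, the sanding block and the steel block lie flat and at rest on the case's floor, between its side walls, lined up with it to about 11 degrees, and the middle of each one's outer end sticks out past the front edge of the floor by no more than 3 mm (x of wood_offcut in the frame of case_mouth between 0.077 and 0.165 m and angle between the y axis of each of wood_offcut, sanding_block and the x axis of case, either way round below 0.2 rad and y of wood_offcut in the frame of case_mouth between -0.055 and 0.055 m and z of each of wood_offcut, sanding_block, steel_block in the frame of case_mouth below 0.006 m and angle between each of wood_offcut, sanding_block, steel_block's own z axis and vertical below 0.1 rad and linear speed of each of wood_offcut, sanding_block, steel_block below 0.02 m/s and x of sanding_block in the frame of case_mouth between 0.0475 and 0.165 m and y of sanding_block in the frame of case_mouth between -0.055 and 0.055 m and ((x of steel_block in the frame of case_mouth above 0.0345 m and angle between the y axis of steel_block and the x axis of case, either way round below 0.2 rad) or (x of steel_block in the frame of case_mouth above 0.027 m and angle between the x axis of steel_block and the x axis of case, either way round below 0.2 rad)) and x of steel_block in the frame of case_mouth below 0.165 m and y of steel_block in the frame of case_mouth between -0.055 and 0.055 m); the robot touches nothing.
It fails at once if the tin is moved by more than 20 mm or knocked over (distance of tin from where it was at the start of the episode above 0.02 m or angle between tin's own z axis and vertical above 0.3 rad).
It fails at once if the oil bottle is moved by more than 20 mm or knocked over (distance of oil_bottle from where it was at the start of the episode above 0.02 m or angle between oil_bottle's own z axis and vertical above 0.3 rad).
It fails at once if the pliers is moved by more than 20 mm or knocked over (distance of pliers from where it was at the start of the episode above 0.02 m or angle between pliers's own z axis and vertical above 0.3 rad).
It also fails if it takes over 72 s, if anything falls off the work surface, if the arm or the gripper's body presses on something with over 40 N, if the wrist force passes 120 N, or if a joint passes its speed limit or range.

## Working session

There is one attempt and no reset: what is moved stays moved. The work goes in short steps, Python scripts to look and compute and a tool call to move; the robot and the scene stay as the last step left them, time stands still between calls to the robot, and variables do not carry over. Pictures are saved under pics/ and viewed, at most 10 in all, crops included, and the job is handed in when it is done.

Besides the shell and the picture viewer there is one more tool, called by a JSON object that holds its "name" and its "arguments", one argument or row to a line. drive_tool: Moves the arm, as the interface text tells. Its arguments: {"type":"object","properties":{"increments":{"type":"array"}},"required":["increments"]}

```bash
mkdir -p pics
python3 - <<'E'
from workcell import *
import cv2,numpy as np
o=get_obs(); print({k:np.round(v,3) for k,v in o.items()})
for n in ["top","side"]:
    c=camera(n); cv2.imwrite(f"pics/{n}1.png",cv2.resize(c["image"][:,:,::-1],(800,600),interpolation=cv2.INTER_CUBIC))
    print(n,c["K"].round(1).tolist(),c["view"].round(4).tolist())
    for q in ["case","wood_offcut","sanding_block","steel_block","tin","oil_bottle","pliers"]:
        print(q,[(round(d["conf"],2),d["bbox"]) for d in silhouettes(q,c)])
E
```

```text
{'clock': np.float64(0.0), 'joint_pos': array([1.196, 0.241, 0.004, 1.335, 0.   , 1.571]), 'joint_vel': array([-0.001,  0.001,  0.   ,  0.001,  0.   ,  0.   ]), 'tau': array([ 2.0000e-03, -3.7232e+01,  2.5241e+01,  1.7000e-02,  0.0000e+00,
       -0.0000e+00]), 'eef_pos': array([0.183, 0.465, 0.23 ]), 'tool_rot': array([ 0.186,  0.982, -0.001, -0.   ]), 'ft_force': array([-0.197, -0.089,  0.061]), 'ft_torque': array([ 0.053,  0.002, -0.011]), 'grasp_force': np.float64(0.0), 'grip_width': np.float64(0.085)}
top [[352.7, 0.0, 254.3], [0.0, 352.7, 199.5], [0.0, 0.0, 1.0]] [[0.0889, -0.996, 0.0028, 0.0325], [-0.9737, -0.0875, -0.2106, 0.5846], [0.21, 0.016, -0.9776, 1.1558], [0.0, 0.0, 0.0, 1.0]]
case [(0.8, [111.1, 153.1, 164.1, 189.2]), (0.72, [172.1, 175.7, 234.3, 224.4]), (0.22, [211.7, 244.2, 239.8, 261.3])]
wood_offcut [(0.78, [354.3, 211.8, 406.6, 241.9])]
sanding_block [(0.94, [317.3, 234.7, 348.7, 264.0])]
steel_block [(0.71, [285.6, 197.0, 311.0, 219.6])]
tin [(0.54, [248.4, 144.7, 269.4, 163.5])]
oil_bottle [(0.95, [214.5, 240.7, 240.9, 260.7])]
pliers [(0.82, [258.5, 244.8, 307.5, 257.6])]
side [[350.9, 0.0, 256.2], [0.0, 350.9, 193.6], [0.0, 0.0, 1.0]] [[0.8986, -0.4388, -0.0019, -0.4905], [-0.2464, -0.501, -0.8296, 0.24], [0.3631, 0.746, -0.5583, 0.8807], [0.0, 0.0, 0.0, 1.0]]
case [(0.87, [201.9, 157.3, 259.1, 203.4]), (0.72, [209.5, 135.2, 245.4, 155.8])]
wood_offcut [(0.8, [299.2, 284.4, 347.1, 349.6])]
sanding_block [(0.72, [230.7, 261.8, 276.9, 301.1])]
steel_block [(0.77, [261.2, 222.5, 291.7, 249.5]), (0.59, [292.1, 174.1, 308.6, 199.7])]
tin [(0.76, [292.0, 171.9, 311.6, 201.3])]
oil_bottle [(0.89, [176.3, 175.8, 208.3, 218.5])]
pliers [(0.68, [205.1, 225.0, 232.7, 267.3])]
```

Run:
```python
import cv2
a=cv2.imread("pics/top1.png")
b=cv2.resize(a[205:430,140:660],(800,346),interpolation=cv2.INTER_CUBIC);cv2.imwrite("pics/topc.png",b)
```

```text
(no output)
```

View pics/top1.png

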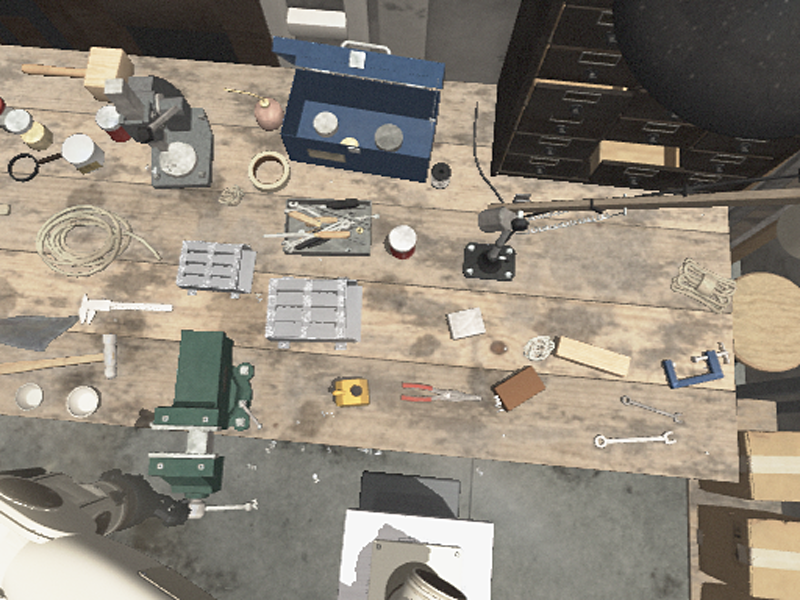

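View pics/side1.png

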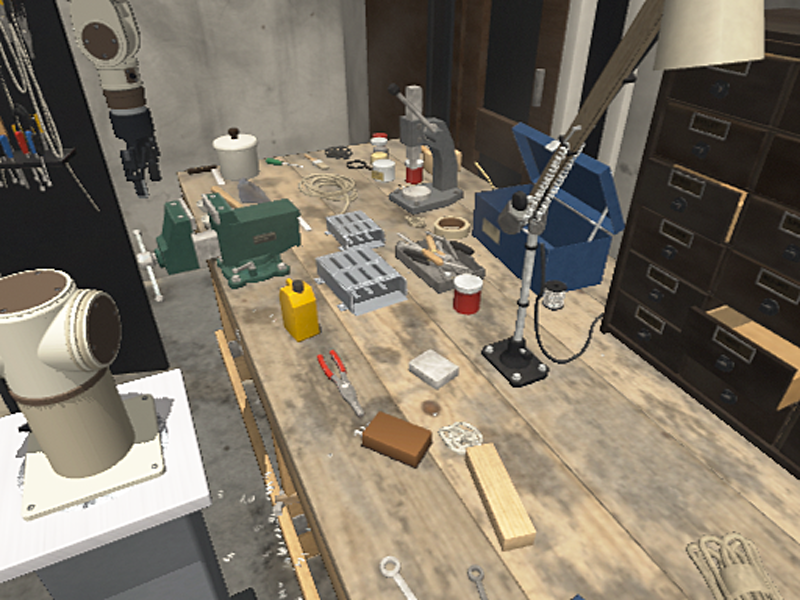

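```bash
cat > h.py <<'E'
from workcell import *
import cv2,numpy as np
from scipy.optimize import least_squares
DIM=dict(wood_offcut=(45,160,30),sanding_block=(61,101,28),steel_block=(60,75,22),case=(196,138,46),oil_bottle=(52,74,100),pliers=(41,180,12),tin=(62,62,70))
def proj(c,P):
    p=(c["view"]@np.c_[P,np.ones(len(P))].T)[:3]; p=c["K"]@p; return (p[:2]/p[2]).T
def ray(c,u,v,z):
    R=c["view"][:3,:3];t=c["view"][:3,3];o=-R.T@t;d=R.T@np.linalg.inv(c["K"])@[u,v,1];return o+d*(z-o[2])/d[2]
def corners(n,p,z0=0):
    a,b,h=np.array(DIM[n])/1000
    cs,s=np.cos(p[2]),np.sin(p[2])
    if n=="tin":
        th=np.linspace(0,2*np.pi,24,endpoint=False);xy=np.c_[np.cos(th),np.sin(th)]*a/2
    else: xy=np.array([[1,1],[1,-1],[-1,-1],[-1,1]])*[a/2,b/2]
    xy=xy@np.array([[cs,s],[-s,cs]])+p[:2]
    return np.vstack([np.c_[xy,np.full(len(xy),z0)],np.c_[xy,np.full(len(xy),z0+h)]])
def fit(n,cams,masks,init=None,z0=0,yaws=None):
    cont=[max(cv2.findContours(m.astype(np.uint8),cv2.RETR_EXTERNAL,cv2.CHAIN_APPROX_NONE)[0],key=cv2.contourArea)[:,0].astype(float) for m in masks]
    def res(p):
        r=[]
        for c,k in zip(cams,cont):
            hull=cv2.convexHull(proj(c,corners(n,p,z0)).astype(np.float32))
            # mask contour runs through pixel centres: about 0.5 px inside the true edge
            r+=[cv2.pointPolygonTest(hull,(float(q[0]),float(q[1])),True)-0.4 for q in k]
            area=cv2.contourArea(hull)
        return np.array(r)
    if init is None: init=ray(cams[0],*cont[0].mean(0),z0+DIM[n][2]/2000)[:2]
    best=None
    for y in (yaws if yaws is not None else np.arange(0,np.pi,np.pi/6)):
        s=least_squares(res,[init[0],init[1],y],loss="soft_l1",f_scale=.7,x_scale=[.01,.01,.1],diff_step=1e-3)
        if best is None or s.cost<best.cost:best=s
    return best.x,best.cost/sum(map(len,cont))
def look(names,cams=None):
    cams=cams or [camera("top"),camera("side")]
    out={}
    for n in names:
        ms,cs=[],[]
        for i,c in enumerate(cams):
            r=silhouettes(n,c)
            if n=="case": r=sorted(r,key=lambda d:-d["region"].sum())
            if r and r[0]["conf"]>.4: ms.append(r[0]["region"]);cs.append(c)
        if not ms: print(n,"none");continue
        ya=[np.pi/2-.15] if n=="case" else None
        p,c=fit(n,cs,ms,yaws=ya); 
        each=[fit(n,[a],[b],yaws=[p[2]],init=p[:2])[0] for a,b in zip(cs,ms)]
        print(n,"mm,deg",(p*[1e3,1e3,57.3]).round(1),"cost",round(c,2),"each",[(e*[1e3,1e3,57.3]).round(1).tolist() for e in each]); out[n]=p
    return out,cams
def overlay(out,cams,fn,i=0,z=None,roi=None,s=3):
    im=cams[i]["image"][:,:,::-1].copy(); x0,y0,x1,y1=roi
    im=cv2.resize(im[y0:y1,x0:x1],None,fx=s,fy=s,interpolation=cv2.INTER_CUBIC)
    for n,p in out.items():
        q=((proj(cams[i],corners(n,p))-[x0,y0]+.5)*s).astype(int);m=len(q)//2
        for b in (q[:m],q[m:]): cv2.polylines(im,[b.reshape(-1,1,2)],True,(0,0,255) if b is q[:m] else (0,255,0),1)
    cv2.imwrite(fn,im)
E
python3 - <<'E'
from h import *
out,cams=look(list(DIM))
overlay(out,cams,"pics/ov_top.png",0,roi=(165,135,415,275),s=3)
overlay(out,cams,"pics/ov_side.png",1,roi=(170,130,360,355),s=2.6)
E
```

```text
wood_offcut mm,deg [ 528.1 -355.9  -13.3] cost 0.12 each [[526.5, -359.6, -12.7], [528.4, -355.3, -13.4]]
sanding_block mm,deg [ 441.6 -198.4  215.8] cost 0.24 each [[441.3, -199.2, 215.8], [442.4, -197.0, 216.2]]
steel_block mm,deg [579.  -72.3  17. ] cost 0.14 each [[578.0, -73.4, 16.4], [580.5, -70.3, 18.1]]
case mm,deg [574.5 274.8  94.3] cost 0.52 each [[574.4, 274.6, 94.4], [574.6, 275.1, 94.3]]
oil_bottle mm,deg [397.3 171.5   2.1] cost 0.37 each [[396.8, 166.1, 9.7], [398.1, 175.8, 1.8]]
pliers mm,deg [404.9 -38.4 173.1] cost 1.29 each [[402.9, -39.2, 175.2], [407.2, -34.2, 171.8]]
tin mm,deg [751.1  88.8  31.6] cost 0.26 each [[751.3, 88.5, 29.8], [751.3, 90.8, 31.6]]
```

View pics/ov_top.png

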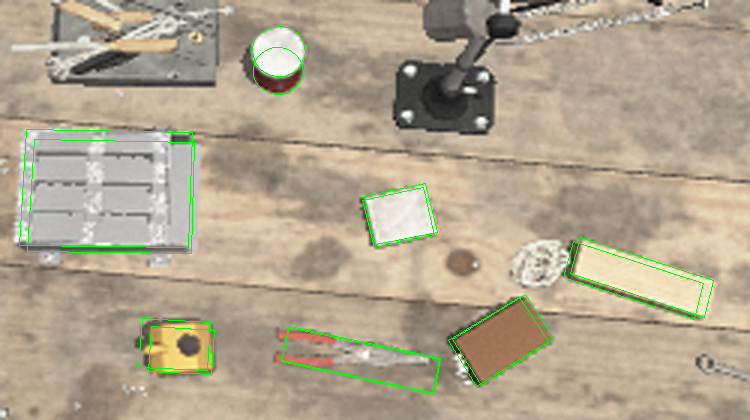

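Run:
```python
from h import *
T=camera("top");S=camera("side")
def tri(a,b):
    P=cv2.triangulatePoints(T["K"]@T["view"][:3],S["K"]@S["view"][:3],np.array(a,float)/1.5625,np.array(b,float)/1.5625).ravel();P=P[:3]/P[3]
    return P.round(3),(proj(T,P[None])[0]*1.5625-a).round(1)
print("knuckle",tri((503,218),(522,212)))
print("head",tri((740,60),(705,35)))
# side arm line points vs top line plane
M=lambda c,u:(-c["view"][:3,:3].T@c["view"][:3,3],c["view"][:3,:3].T@np.linalg.inv(c["K"])@[u[0]/1.5625,u[1]/1.5625,1])
o,d1=M(T,(525,207));_,d2=M(T,(790,199));n=np.cross(d1,d2)
for u in [(535,200),(570,145),(610,80),(650,15)]:
    os,d=M(S,u);print(u,(os+d*(n@(o-os))/(n@d)).round(3))
```

```text
knuckle (array([ 0.719, -0.096,  0.311]), array([ 0.6, -1. ]))
head (array([ 0.8  , -0.312,  0.618]), array([-21.4,  22.4]))
(535, 200) [ 0.728 -0.116  0.339]
(570, 145) [ 0.689 -0.213  0.461]
(610, 80) [ 0.657 -0.29   0.558]
(650, 15) [ 0.635 -0.344  0.627]
```

View pics/ov_side.png

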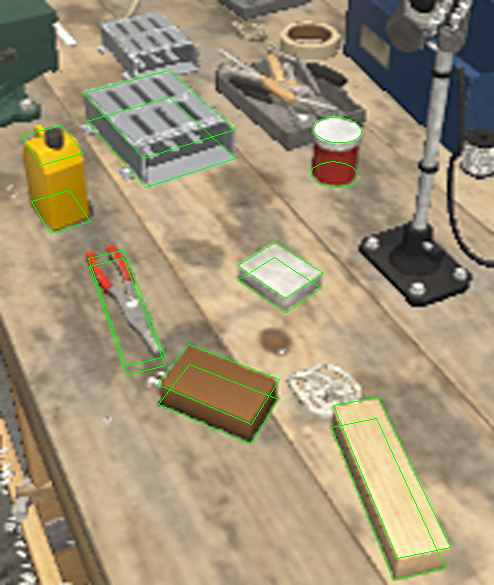

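{"name": "drive_tool", "arguments": {
  "increments": [
    [[14, -36, 10], [0, 0, -6.8], 1],
    [[14, -36, 10], [0, 0, -6.8], 1],
    [[14, -36, 10], [0, 0, -6.8], 1],
    [[14, -36, 10], [0, 0, -6.8], 1],
    [[14, -36, 10], [0, 0, -6.8], 1],
    [[14, -36, 10], [0, 0, -6.8], 1],
    [[14, -36, 10], [0, 0, -6.8], 1],
    [[14, -36, 10], [0, 0, -6.8], 1]
  ]
}}

```text
clock: 2.37
eef_pos: [0.2951, 0.1756, 0.3121]
tool_rot: [0.617, 0.787, 0.001, 0.0]
ft_force: [1.2, -0.8, -0.6]
grip_width: 0.0851
grasp_force: 0.0
```

{"name": "drive_tool", "arguments": {
  "increments": [
    [[14, -38, 0], [0, 0, -3.4], 1],
    [[14, -38, 0], [0, 0, -3.4], 1],
    [[14, -38, 0], [0, 0, -3.4], 1],
    [[14, -38, 0], [0, 0, -3.4], 1],
    [[14, -38, 0], [0, 0, -3.4], 1],
    [[14, -38, 0], [0, 0, -3.4], 1],
    [[14, -38, 0], [0, 0, -3.4], 1],
    [[14, -38, 0], [0, 0, -3.4], 1]
  ]
}}

```text
clock: 3.03
eef_pos: [0.4072, -0.129, 0.3116]
tool_rot: [0.784, 0.621, 0.0, 0.0]
ft_force: [0.9, 0.9, -0.3]
grip_width: 0.0854
grasp_force: 0.0
```

{"name": "drive_tool", "arguments": {
  "increments": [
    [[13.5, -35.5, -16], [0, 0, 0], 1],
    [[13.5, -35.5, -16], [0, 0, 0], 1],
    [[13.5, -35.5, -16], [0, 0, 0], 1],
    [[13.5, -35.5, -16], [0, 0, 0], 1],
    [[13.5, -35.5, -16], [0, 0, 0], 1],
    [[13.5, -35.5, -16], [0, 0, 0], 1],
    [[13.5, -35.5, -16], [0, 0, 0], 1],
    [[13.5, -35.5, -16], [0, 0, 0], 1]
  ]
}}

```text
clock: 3.7
eef_pos: [0.5153, -0.4125, 0.1822]
tool_rot: [0.783, 0.622, 0.0, -0.0]
ft_force: [0.4, -0.0, 0.5]
grip_width: 0.0853
grasp_force: 0.0
```

{"name": "drive_tool", "arguments": {
  "increments": [
    [[0, -1, -35], [0, 0, 0], 1],
    [[0, 0, -35], [0, 0, 0], 1],
    [[0, 0, -33], [0, 0, 0], 1],
    [[0, 0, -25], [0, 0, 0], 1],
    [[0, 0, -20], [0, 0, 0], 1],
    [[0, 0, -15], [0, 0, 0], 1],
    [[0, 0, -8], [0, 0, 0], 1],
    [[0, 0, -4], [0, 0, 0], 1]
  ]
}}

```text
clock: 4.37
eef_pos: [0.5142, -0.411, 0.0064]
tool_rot: [0.783, 0.622, -0.0, -0.001]
ft_force: [-0.2, -0.9, 0.4]
grip_width: 0.0853
grasp_force: 0.0
```

Grip, then lift a little.

{"name": "drive_tool", "arguments": {
  "increments": [
    [[0, 0, 0], [0, 0, 0], 0],
    [[0, 0, 0], [0, 0, 0], 0],
    [[0, 0, 0], [0, 0, 0], 0],
    [[0, 0, 0], [0, 0, 0], 0],
    [[0, 0, 0], [0, 0, 0], 0],
    [[0, 0, 0], [0, 0, 0], 0]
  ]
}}

```text
clock: 4.87
eef_pos: [0.5162, -0.4127, 0.0104]
tool_rot: [0.783, 0.622, 0.0, 0.002]
ft_force: [0.5, -1.1, 5.5]
grip_width: 0.044
grasp_force: 63.6
```

{"name": "drive_tool", "arguments": {
  "increments": [
    [[0, 0, 15], [0, 0, 0], 0],
    [[0, 0, 20], [0, 0, 0], 0],
    [[0, 8, 25], [0, 0, 0], 0],
    [[6, 25, 0], [0, 0, 1.4], 0],
    [[9, 35, 0], [0, 0, 1.6], 0],
    [[9, 35, 0], [0, 0, 1.6], 0],
    [[9, 35, 0], [0, 0, 1.6], 0],
    [[9, 35, 0], [0, 0, 1.6], 0]
  ]
}}

```text
clock: 5.53
eef_pos: [0.5567, -0.2372, 0.0681]
tool_rot: [0.739, 0.674, -0.0, -0.0]
ft_force: [0.4, -0.4, -1.7]
grip_width: 0.0432
grasp_force: 62.7
```

{"name": "drive_tool", "arguments": {
  "increments": [
    [[9, 36, 0], [0, 0, 1.6], 0],
    [[9, 36, 0], [0, 0, 1.6], 0],
    [[9, 36, 0], [0, 0, 1.6], 0],
    [[9, 36, 0], [0, 0, 1.6], 0],
    [[9, 36, 0], [0, 0, 1.6], 0],
    [[9, 25, 0], [0, 0, 1.6], 0],
    [[9, 15, 0], [0, 0, 0], 0],
    [[9, 10, 0], [0, 0, 0], 0]
  ]
}}

```text
clock: 6.2
eef_pos: [0.6288, -0.0059, 0.068]
tool_rot: [0.679, 0.734, -0.0, -0.0]
ft_force: [0.3, -0.9, -1.6]
grip_width: 0.0433
grasp_force: 62.7
```

Run:
```python
from h import *
o=get_obs();q=o["tool_rot"];print(o["clock"],o["eef_pos"].round(4),q.round(4),o["grip_width"],2*np.degrees(np.arctan2(q[1],q[0]))-90)
S=camera("side");T=camera("top")
a=cv2.resize(S["image"][100:240,170:340,::-1],None,fx=2.3,fy=2.3,interpolation=cv2.INTER_CUBIC)
b=cv2.resize(T["image"][120:260,165:335,::-1],None,fx=2.3,fy=2.3,interpolation=cv2.INTER_CUBIC)
cv2.imwrite("pics/held1.png",np.hstack([a,b]))
```

```text
6.2 [ 0.6288 -0.0059  0.068 ] [ 6.787e-01  7.344e-01 -2.000e-04 -5.000e-04] 0.043317991946106915 4.5080908027635616
```

View pics/held1.png

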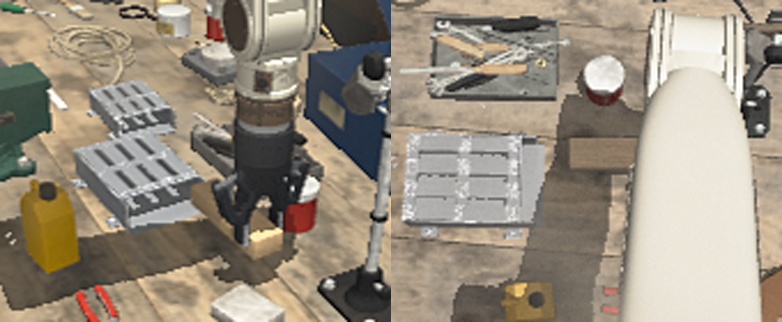

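Run:
```python
from h import *
T=camera("top");
C=np.array([.5745,.2748]);a=np.radians(94.3);X=np.array([np.cos(a),np.sin(a)]);Y=np.array([-np.sin(a),np.cos(a)])
def m(x,y,z):
    p=C+X*(x-98)/1e3+Y*y/1e3;return [*p,z/1e3]
P=[m(-12,-69,0),m(-12,69,0),m(0,-69,2),m(0,69,2),m(22,-66,48),m(22,66,48),m(0,-69,46),m(0,69,46)]
px=proj(T,np.array(P));print(((px-[165,120])*2.3+[391,0]).round(0).tolist())
for u,v in [(570,138),(570,168)]:
    print(ray(T,(u-391)/2.3+165,v/2.3+120,.09).round(4))
im=cv2.resize(T["image"][140:240,165:265,::-1],None,fx=6,fy=6,interpolation=cv2.INTER_CUBIC)
for q in (px-[165,140]+.5)*6: cv2.drawMarker(im,tuple(int(v) for v in q),(0,0,255),0,12)
cv2.imwrite("pics/mouth.png",im)
```

```text
[[547.0, 142.0], [544.0, 228.0], [539.0, 142.0], [537.0, 228.0], [523.0, 136.0], [520.0, 221.0], [537.0, 135.0], [535.0, 223.0]]
[0.6378 0.1292 0.09  ]
[0.5923 0.1248 0.09  ]
```

View pics/mouth.png

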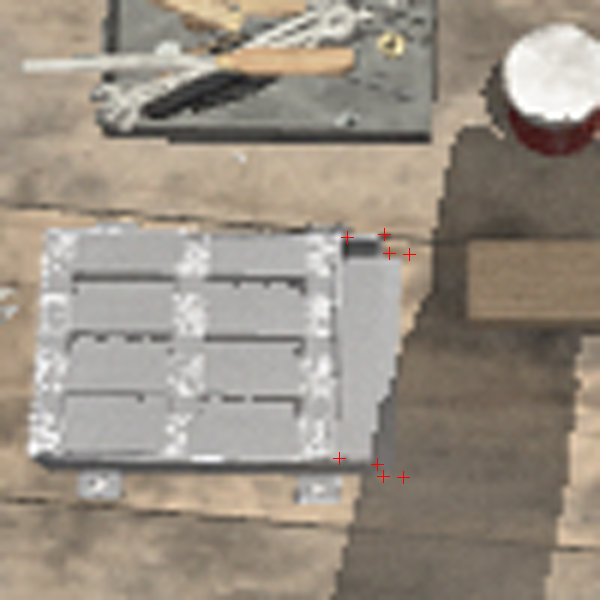

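{"name": "drive_tool", "arguments": {
  "increments": [
    [[4, 0, -20], [0, 0, 0], 0],
    [[0, 0, -20], [0, 0, 0], 0],
    [[0, 0, -10], [0, 0, 0], 0],
    [[0, 5, 0], [0, 0, 0], 0],
    [[-1.2, 15, 0], [0, 0, 0], 0],
    [[-1.5, 20, 0], [0, 0, 0], 0],
    [[-1.5, 20, 0], [0, 0, 0], 0],
    [[-1.2, 15, 0], [0, 0, 0], 0]
  ]
}}

```text
clock: 7.02
eef_pos: [0.6282, 0.0686, 0.02]
tool_rot: [0.68, 0.734, 0.001, 0.0]
ft_force: [0.1, -0.7, -0.3]
grip_width: 0.0434
grasp_force: 62.8
```

{"name": "drive_tool", "arguments": {
  "increments": [
    [[-0.7, 10, 0], [0, 0, 0], 0],
    [[-1.2, 15, 0], [0, 0, 0], 0],
    [[-1.2, 15, 0], [0, 0, 0], 0],
    [[-1.2, 15, 0], [0, 0, 0], 0],
    [[-1.2, 15, 0], [0, 0, 0], 0],
    [[-1, 10, 0], [0, 0, 0], 0],
    [[0, 5, 0], [0, 0, 0], 0],
    [[0, 0, 0], [0, 0, 0], 0]
  ]
}}

```text
clock: 7.68
eef_pos: [0.621, 0.1527, 0.0182]
tool_rot: [0.679, 0.734, 0.0, -0.0]
ft_force: [-0.6, -0.1, -1.7]
grip_width: 0.0436
grasp_force: 62.8
```

{"name": "drive_tool", "arguments": {
  "increments": [
    [[0, 0, -3], [0, 0, 0], 0],
    [[0, 0, -2.5], [0, 0, 0], 0],
    [[0, 0, 0], [0, 0, 0], 0.9],
    [[0, 0, 0], [0, 0, 0], 0.9],
    [[0, 0, 0], [0, 0, 0], 0.9],
    [[0, 0, 0], [0, 0, 0], 0.9],
    [[0, 0, 15], [0, 0, 0], 0.9],
    [[0, 0, 30], [0, 0, 0], 0.9]
  ]
}}

```text
clock: 8.35
eef_pos: [0.6178, 0.1502, 0.054]
tool_rot: [0.68, 0.733, -0.004, -0.002]
ft_force: [0.0, -0.4, -0.9]
grip_width: 0.0765
grasp_force: 0.0
```

{"name": "drive_tool", "arguments": {
  "increments": [
    [[1, -20, 10], [0, 0, 0], 0.5],
    [[1, -25, 0], [0, 0, 0], 0],
    [[1.5, -15, 0], [0, 0, 0], 0],
    [[0, 0, -15], [0, 0, 0], 0],
    [[0, 0, -20], [0, 0, 0], 0],
    [[0, 0, -15], [0, 0, 0], 0],
    [[0, 0, -4], [0, 0, 0], 0],
    [[0, 0, 0], [0, 0, 0], 0]
  ]
}}

```text
clock: 9.02
eef_pos: [0.6229, 0.0907, 0.0117]
tool_rot: [0.68, 0.733, -0.002, -0.001]
ft_force: [-0.2, -0.7, 0.2]
grip_width: -0.0002
grasp_force: 0.0
```

{"name": "drive_tool", "arguments": {
  "increments": [
    [[0.5, 12, 0], [0, 0, 0], 0],
    [[-0.5, 13, 0], [0, 0, 0], 0],
    [[-1, 13, 0], [0, 0, 0], 0],
    [[-1, 13, 0], [0, 0, 0], 0],
    [[-1, 13, 0], [0, 0, 0], 0],
    [[-1, 12, 0], [0, 0, 0], 0],
    [[0, 8, 0], [0, 0, 0], 0],
    [[0, 3, 0], [0, 0, 0], 0]
  ]
}}

```text
clock: 9.68
eef_pos: [0.6205, 0.1804, 0.014]
tool_rot: [0.679, 0.734, 0.0, 0.0]
ft_force: [-0.4, -0.4, 0.7]
grip_width: 0.0001
grasp_force: 0.6
```

Run:
```python
from h import *
S=camera("side");T=camera("top")
a=cv2.resize(S["image"][150:225,190:290,::-1],None,fx=4,fy=4,interpolation=cv2.INTER_CUBIC)
b=cv2.resize(T["image"][160:235,165:265,::-1],None,fx=4,fy=4,interpolation=cv2.INTER_CUBIC)
cv2.imwrite("pics/push1.png",np.hstack([a,b]))
```

```text
(no output)
```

View pics/push1.png

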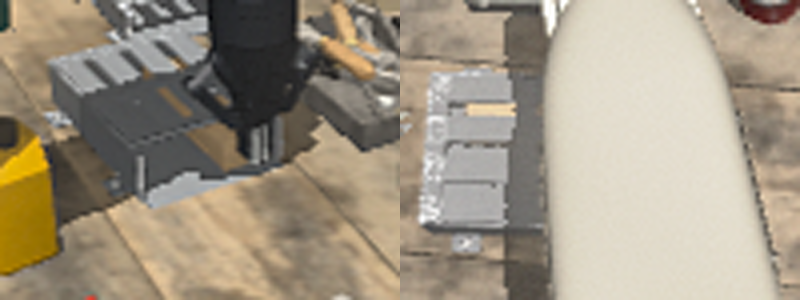

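{"name": "drive_tool", "arguments": {
  "increments": [
    [[1.5, -20, 0], [0, 0, 0], 0],
    [[1.5, -20, 5], [0, 0, 0], 0],
    [[-5, -20, 30], [0, 0, 5], 1],
    [[-10, -25, 25], [0, 0, 5], 1],
    [[-16, -36, 0], [0, 0, 5], 1],
    [[-16, -36, 0], [0, 0, 5], 1],
    [[-16, -36, 0], [0, 0, 5], 1],
    [[-16, -36, 0], [0, 0, 5], 1]
  ]
}}

```text
clock: 10.45
eef_pos: [0.5436, -0.0526, 0.074]
tool_rot: [0.465, 0.885, 0.0, 0.0]
ft_force: [0.8, 1.0, 0.1]
grip_width: 0.0723
grasp_force: 0.0
```

{"name": "drive_tool", "arguments": {
  "increments": [
    [[-16.5, -36, 0], [0, 0, 1.5], 1],
    [[-16.5, -36, 0], [0, 0, 0], 1],
    [[-16.5, -36, 0], [0, 0, 0], 1],
    [[-16.5, -36, 0], [0, 0, 0], 1],
    [[-12, -20, 0], [0, 0, 0], 1],
    [[-4, -12, 0], [0, 0, 0], 1],
    [[0, 0, -10], [0, 0, 0], 1],
    [[0, 0, 0], [0, 0, 0], 1]
  ]
}}

```text
clock: 11.12
eef_pos: [0.4618, -0.2266, 0.0623]
tool_rot: [0.456, 0.89, 0.0, -0.001]
ft_force: [-0.3, 0.4, 0.1]
grip_width: 0.0855
grasp_force: 0.0
```

Run:
```python
from h import *
o=get_obs();q=o["tool_rot"];print(o["clock"],o["eef_pos"].round(4),o["grip_width"],2*np.degrees(np.arctan2(q[1],q[0]))-90)
```

```text
11.1167 [ 0.4618 -0.2266  0.0623] 0.08546671284395468 35.725298220535436
```

{"name": "drive_tool", "arguments": {
  "increments": [
    [[0, 0, -18], [0, 0, 0], 1],
    [[0, 0, -18], [0, 0, 0], 1],
    [[0, 0, -12], [0, 0, 0], 1],
    [[0, 0, -4], [0, 0, 0], 1],
    [[0, 0, 0], [0, 0, 0], 0],
    [[0, 0, 0], [0, 0, 0], 0],
    [[0, 0, 0], [0, 0, 0], 0],
    [[0, 0, 0], [0, 0, 0], 0]
  ]
}}

```text
clock: 11.78
eef_pos: [0.4638, -0.2268, 0.0128]
tool_rot: [0.455, 0.89, 0.0, 0.001]
ft_force: [0.8, -0.6, -0.1]
grip_width: 0.0591
grasp_force: 65.2
```

{"name": "drive_tool", "arguments": {
  "increments": [
    [[0, 0, 15], [0, 0, 0], 0],
    [[0, 5, 20], [0, 0, 0], 0],
    [[5, 15, 15], [0, 0, 0], 0],
    [[12, 35, 0], [0, 0, -5.2], 0],
    [[12, 35, 0], [0, 0, -5.2], 0],
    [[12, 35, 0], [0, 0, -5.2], 0],
    [[12, 35, 0], [0, 0, -5.2], 0],
    [[12, 35, 0], [0, 0, -5.2], 0]
  ]
}}

```text
clock: 12.45
eef_pos: [0.5283, -0.0301, 0.0626]
tool_rot: [0.646, 0.763, 0.0, 0.001]
ft_force: [1.0, 0.3, -1.1]
grip_width: 0.0594
grasp_force: 65.3
```

{"name": "drive_tool", "arguments": {
  "increments": [
    [[12, 33, 0], [0, 0, -2], 0],
    [[10, 28, 0], [0, 0, -2], 0],
    [[7, 18, 0], [0, 0, -1.4], 0],
    [[4, 10, 0], [0, 0, 0], 0],
    [[1, 3, 0], [0, 0, 0], 0],
    [[0, 0, -18], [0, 0, 0], 0],
    [[0, 0, -18], [0, 0, 0], 0],
    [[0, 0, -5], [0, 0, 0], 0]
  ]
}}

```text
clock: 13.12
eef_pos: [0.5593, 0.0589, 0.0185]
tool_rot: [0.68, 0.734, -0.002, -0.001]
ft_force: [-0.7, -0.6, -1.9]
grip_width: 0.0595
grasp_force: 65.3
```

Run:
```python
from h import *
o=get_obs();q=o["tool_rot"];print(o["clock"],o["eef_pos"].round(4),o["grip_width"],2*np.degrees(np.arctan2(q[1],q[0]))-90)
S=camera("side");T=camera("top")
a=cv2.resize(S["image"][140:240,190:290,::-1],None,fx=4,fy=4,interpolation=cv2.INTER_CUBIC)
b=cv2.resize(T["image"][150:250,165:265,::-1],None,fx=4,fy=4,interpolation=cv2.INTER_CUBIC)
cv2.imwrite("pics/held2.png",np.hstack([a,b]))
```

```text
13.1167 [0.5593 0.0589 0.0185] 0.059514865088903385 4.37409417939223
```

View pics/held2.png

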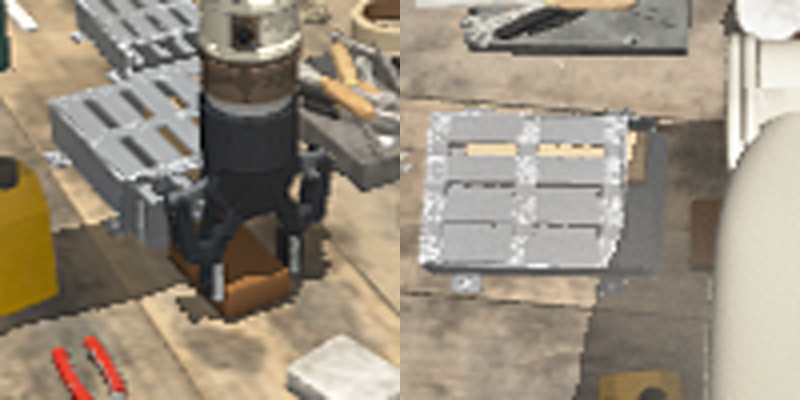

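{"name": "drive_tool", "arguments": {
  "increments": [
    [[1, 8, 0], [0, 0, 0], 0],
    [[-0.5, 14, 0], [0, 0, 0], 0],
    [[-1, 15, 0], [0, 0, 0], 0],
    [[-1, 15, 0], [0, 0, 0], 0],
    [[-1, 15, 0], [0, 0, 0], 0],
    [[-1, 13, 0], [0, 0, 0], 0],
    [[-0.5, 7, 0], [0, 0, 0], 0],
    [[0, 2, 0], [0, 0, 0], 0]
  ]
}}

```text
clock: 13.88
eef_pos: [0.5579, 0.1513, 0.0215]
tool_rot: [0.678, 0.735, 0.001, 0.0]
ft_force: [0.2, 0.5, -0.8]
grip_width: 0.059
grasp_force: 65.3
```

{"name": "drive_tool", "arguments": {
  "increments": [
    [[0, 0, -4], [0, 0, 0], 0],
    [[0, 0, -3], [0, 0, 0], 0],
    [[0, 0, 0], [0, 0, 0], 1],
    [[0, 0, 0], [0, 0, 0], 1],
    [[0, 0, 0], [0, 0, 0], 1],
    [[0, 0, 0], [0, 0, 0], 1],
    [[0, 0, 15], [0, 0, 0], 1],
    [[0, 0, 30], [0, 0, 0], 1]
  ]
}}

```text
clock: 14.55
eef_pos: [0.5542, 0.1481, 0.0553]
tool_rot: [0.679, 0.734, -0.004, -0.002]
ft_force: [0.4, -0.1, -0.2]
grip_width: 0.0855
grasp_force: 0.0
```

{"name": "drive_tool", "arguments": {
  "increments": [
    [[1, -20, 5], [0, 0, 0], 0.5],
    [[1, -25, 0], [0, 0, 0], 0],
    [[1, -15, 0], [0, 0, 0], 0],
    [[0, 0, -15], [0, 0, 0], 0],
    [[0, 0, -20], [0, 0, 0], 0],
    [[0, 0, -12], [0, 0, 0], 0],
    [[0, 0, 0], [0, 0, 0], 0],
    [[0, 0, 0], [0, 0, 0], 0]
  ]
}}

```text
clock: 15.22
eef_pos: [0.56, 0.089, 0.0163]
tool_rot: [0.679, 0.734, -0.001, -0.001]
ft_force: [0.1, 0.6, 0.3]
grip_width: -0.0001
grasp_force: 0.0
```

Push the sanding block in: from y 89 to ~181.

{"name": "drive_tool", "arguments": {
  "increments": [
    [[0, 13, -2], [0, 0, 0], 0],
    [[-1, 13, 0], [0, 0, 0], 0],
    [[-1, 13, 0], [0, 0, 0], 0],
    [[-1, 13, 0], [0, 0, 0], 0],
    [[-1, 13, 0], [0, 0, 0], 0],
    [[-1, 13, 0], [0, 0, 0], 0],
    [[-1, 9, 0], [0, 0, 0], 0],
    [[0, 5, 0], [0, 0, 0], 0]
  ]
}}

```text
clock: 15.88
eef_pos: [0.5543, 0.1832, 0.0149]
tool_rot: [0.679, 0.735, 0.0, -0.0]
ft_force: [-0.5, -1.8, 0.4]
grip_width: -0.0002
grasp_force: 0.4
```

{"name": "drive_tool", "arguments": {
  "increments": [
    [[1, -18, 0], [0, 0, 0], 0],
    [[1, -18, 5], [0, 0, 0], 0],
    [[0, -20, 25], [0, 0, 2.1], 1],
    [[4, -30, 15], [0, 0, 2.1], 1],
    [[6, -38, 0], [0, 0, 2.1], 1],
    [[6, -38, 0], [0, 0, 2.1], 1],
    [[6, -38, 0], [0, 0, 2.1], 1],
    [[6, -38, 0], [0, 0, 2.1], 1]
  ]
}}

```text
clock: 16.55
eef_pos: [0.5847, -0.0581, 0.06]
tool_rot: [0.594, 0.805, 0.0, 0.0]
ft_force: [0.5, 0.8, 0.7]
grip_width: 0.0726
grasp_force: 0.0
```

{"name": "drive_tool", "arguments": {
  "increments": [
    [[1, -22, 0], [0, 0, 0], 1],
    [[0, -12, 0], [0, 0, 0], 1],
    [[0, -2, 0], [0, 0, 0], 1],
    [[0, 0, 0], [0, 0, 0], 1]
  ]
}}

```text
clock: 16.88
eef_pos: [0.5853, -0.0926, 0.0595]
tool_rot: [0.595, 0.804, 0.0, -0.001]
ft_force: [-0.5, 0.7, -0.4]
grip_width: 0.0854
grasp_force: 0.0
```

Run:
```python
from h import *
o=get_obs();q=o["tool_rot"];print(o["clock"],o["eef_pos"].round(4),o["grip_width"],2*np.degrees(np.arctan2(q[1],q[0]))-90)
T=camera("top");S=camera("side")
for n in ["sanding_block","wood_offcut"]:
    for c in (T,S): print(n,[(round(d["conf"],2),d["bbox"],d["region"].sum()) for d in silhouettes(n,c)])
a=cv2.resize(S["image"][140:250,190:310,::-1],None,fx=3.3,fy=3.3,interpolation=cv2.INTER_CUBIC)
b=cv2.resize(T["image"][145:255,165:285,::-1],None,fx=3.3,fy=3.3,interpolation=cv2.INTER_CUBIC)
cv2.imwrite("pics/presteel.png",np.hstack([a,b]))
```

```text
16.8833 [ 0.5853 -0.0926  0.0595] 0.08535107429094654 16.965509021079086
sanding_block [(0.54, [199.3, 198.8, 225.4, 215.7], np.int64(81))]
sanding_block [(0.64, [225.4, 176.0, 243.4, 193.4], np.int64(158))]
wood_offcut [(0.44, [182.6, 178.4, 229.4, 197.9], np.int64(205))]
wood_offcut [(0.65, [231.8, 164.0, 258.8, 189.2], np.int64(191))]
```

View pics/presteel.png

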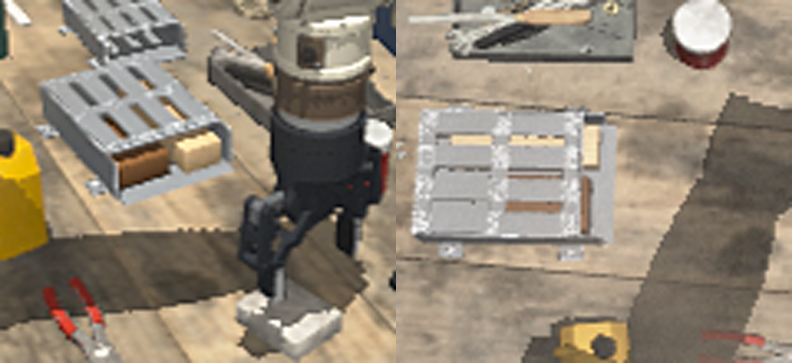

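{"name": "drive_tool", "arguments": {
  "increments": [
    [[0, 0, -18], [0, 0, 0], 1],
    [[0, 0, -18], [0, 0, 0], 1],
    [[0, 0, -13], [0, 0, 0], 1],
    [[0, 0, -5], [0, 0, 0], 1],
    [[0, 0, 0], [0, 0, 0], 0],
    [[0, 0, 0], [0, 0, 0], 0],
    [[0, 0, 0], [0, 0, 0], 0],
    [[0, 0, 0], [0, 0, 0], 0]
  ]
}}

```text
clock: 17.85
eef_pos: [0.5861, -0.0926, 0.007]
tool_rot: [0.594, 0.804, 0.0, 0.001]
ft_force: [-0.4, 0.9, 2.5]
grip_width: 0.0579
grasp_force: 66.9
```

{"name": "drive_tool", "arguments": {
  "increments": [
    [[0, 0, 15], [0, 0, 0], 0],
    [[0, 3, 20], [0, 0, 0], 0],
    [[-3, 18, 5], [0, 0, -2.1], 0],
    [[-4, 28, 0], [0, 0, -2.1], 0],
    [[-5, 34, 0], [0, 0, -2.1], 0],
    [[-5, 34, 0], [0, 0, -2.1], 0],
    [[-5, 34, 0], [0, 0, -2.1], 0],
    [[-4, 25, 0], [0, 0, -2.1], 0]
  ]
}}

```text
clock: 18.52
eef_pos: [0.5579, 0.0858, 0.0448]
tool_rot: [0.679, 0.734, -0.001, -0.001]
ft_force: [1.0, 0.1, -7.5]
grip_width: 0.0582
grasp_force: 67.6
```

{"name": "drive_tool", "arguments": {
  "increments": [
    [[0, 6, 0], [0, 0, 0], 0],
    [[0, 2, -14], [0, 0, 0], 0],
    [[0, 0, -14], [0, 0, 0], 0],
    [[0, 0, -3], [0, 0, 0], 0],
    [[0, 0, 0], [0, 0, 0], 0]
  ]
}}

```text
clock: 18.93
eef_pos: [0.5573, 0.0907, 0.0127]
tool_rot: [0.679, 0.734, -0.002, -0.002]
ft_force: [-0.4, -0.2, -7.4]
grip_width: 0.058
grasp_force: 67.5
```

{"name": "drive_tool", "arguments": {
  "increments": [
    [[1.5, 6, 1], [0, 0, 0], 0],
    [[-0.5, 10, 0], [0, 0, 0], 0],
    [[-1, 12, 0], [0, 0, 0], 0],
    [[-1, 12, 0], [0, 0, 0], 0],
    [[-0.5, 10, 0], [0, 0, 0], 0],
    [[-0.5, 6, 0], [0, 0, 0], 0],
    [[0, 2, 0], [0, 0, 0], 0],
    [[0, 0, 0], [0, 0, 0], 0]
  ]
}}

```text
clock: 19.6
eef_pos: [0.5575, 0.1503, 0.0159]
tool_rot: [0.679, 0.734, 0.0, 0.0]
ft_force: [0.1, 0.1, -8.1]
grip_width: 0.0581
grasp_force: 67.6
```

{"name": "drive_tool", "arguments": {
  "increments": [
    [[0, 0, -3], [0, 0, 0], 0],
    [[0, 0, -2], [0, 0, 0], 0],
    [[0, 0, 0], [0, 0, 0], 1],
    [[0, 0, 0], [0, 0, 0], 1],
    [[0, 0, 0], [0, 0, 0], 1],
    [[0, 0, 0], [0, 0, 0], 1],
    [[0, 0, 15], [0, 0, 0], 1],
    [[0, 0, 30], [0, 0, 0], 1]
  ]
}}

```text
clock: 20.27
eef_pos: [0.5549, 0.1484, 0.0533]
tool_rot: [0.679, 0.734, -0.003, -0.002]
ft_force: [0.3, -0.8, -0.1]
grip_width: 0.0855
grasp_force: 0.0
```

{"name": "drive_tool", "arguments": {
  "increments": [
    [[1, -20, 5], [0, 0, 0], 0.5],
    [[1, -25, 0], [0, 0, 0], 0],
    [[1, -13, 0], [0, 0, 0], 0],
    [[0, 0, -15], [0, 0, 0], 0],
    [[0, 0, -20], [0, 0, 0], 0],
    [[0, 0, -13], [0, 0, 0], 0],
    [[0, 0, 0], [0, 0, 0], 0],
    [[0, 0, 0], [0, 0, 0], 0]
  ]
}}

```text
clock: 20.93
eef_pos: [0.5599, 0.091, 0.0121]
tool_rot: [0.679, 0.734, -0.001, -0.001]
ft_force: [-0.2, -0.1, 0.2]
grip_width: -0.0002
grasp_force: 0.0
```

{"name": "drive_tool", "arguments": {
  "increments": [
    [[0, 12, 0], [0, 0, 0], 0],
    [[-1, 13, 0], [0, 0, 0], 0],
    [[-1, 13, 0], [0, 0, 0], 0],
    [[-1, 13, 0], [0, 0, 0], 0],
    [[-1, 13, 0], [0, 0, 0], 0],
    [[-1, 11, 0], [0, 0, 0], 0],
    [[-0.5, 7, 0], [0, 0, 0], 0],
    [[0, 3, 0], [0, 0, 0], 0]
  ]
}}

```text
clock: 21.6
eef_pos: [0.556, 0.1771, 0.0144]
tool_rot: [0.679, 0.734, 0.0, 0.002]
ft_force: [-0.2, -8.4, 6.2]
grip_width: 0.0002
grasp_force: 4.1
```

{"name": "drive_tool", "arguments": {
  "increments": [
    [[0, -5, 0], [0, 0, 0], 0],
    [[1, -20, 5], [0, 0, 0], 0],
    [[1, -25, 10], [0, 0, 0], 0],
    [[0, -30, 25], [0, 0, 0], 0],
    [[-10, -35, 20], [0, 0, 0], 0],
    [[-15, -35, 10], [0, 0, 0], 0],
    [[-10, -35, 10], [0, 0, 0], 0],
    [[0, -35, 0], [0, 0, 0], 0]
  ]
}}

```text
clock: 22.27
eef_pos: [0.5216, -0.044, 0.0954]
tool_rot: [0.679, 0.734, 0.001, 0.001]
ft_force: [1.5, 0.5, -0.5]
grip_width: 0.0002
grasp_force: 0.0
```

Run:
```python
from h import *
T=camera("top");S=camera("side")
a=cv2.resize(S["image"][140:225,170:270,::-1],None,fx=4,fy=4,interpolation=cv2.INTER_CUBIC)
b=cv2.resize(T["image"][165:250,165:265,::-1],None,fx=4,fy=4,interpolation=cv2.INTER_CUBIC)
cv2.imwrite("pics/final.png",np.hstack([a,b]))
look(["tin","oil_bottle","pliers"],[T,S])
```

```text
tin mm,deg [753.   89.5  95. ] cost 0.38 each [[752.7, 89.0, 96.3], [754.3, 93.7, 50.0]]
oil_bottle mm,deg [396.3 167.8   8.3] cost 0.3 each [[393.8, 166.3, 11.8], [398.2, 172.2, 8.3]]
pliers mm,deg [485.7  51.4 128.8] cost 7.6 each [[554.4, 159.4, 109.7], [406.3, -40.9, 170.6]]
```

View pics/final.png

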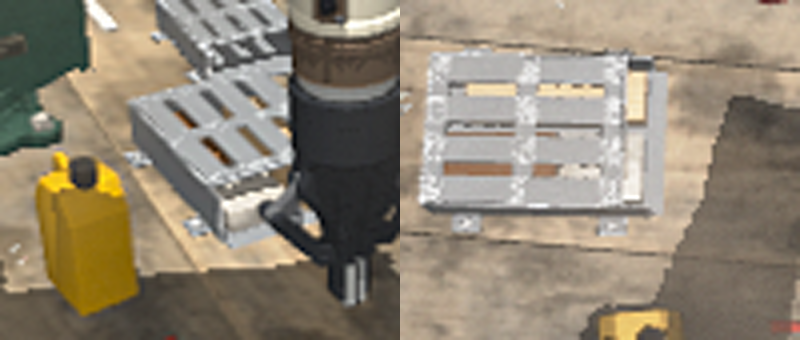

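Run:
```python
from h import *
T=camera("top");S=camera("side")
C=np.array([.5745,.2748]);a=np.radians(94.3);X=np.array([np.cos(a),np.sin(a)]);Y=np.array([-np.sin(a),np.cos(a)]);M=C-.098*X
im=cv2.cvtColor(T["image"],cv2.COLOR_RGB2HSV)
for nm,yy,z in [("offcut",-37,.032),("steel",25,.024),("steel",35,.024)]:
    xs=np.arange(-20,30,2.)
    P=np.array([[*(M+X*x/1e3+Y*yy/1e3),z] for x in xs]);u=proj(T,P).astype(np.float32)
    v=cv2.remap(T["image"],u[:,:1].copy(),u[:,1:].copy(),cv2.INTER_LINEAR)[:,0]
    print(nm,yy);print([(int(x),*map(int,c)) for x,c in zip(xs,v)])
for n in ["pliers"]:
    for c in (T,S): print([(round(d["conf"],2),d["bbox"]) for d in silhouettes(n,c)])
```

```text
offcut -37
[(-20, 153, 137, 117), (-18, 156, 139, 119), (-16, 159, 141, 121), (-14, 165, 146, 124), (-12, 172, 151, 128), (-10, 183, 171, 159), (-8, 192, 187, 185), (-6, 193, 191, 191), (-4, 193, 193, 193), (-2, 192, 192, 192), (0, 190, 189, 189), (2, 188, 186, 187), (4, 178, 176, 176), (6, 168, 165, 163), (8, 166, 152, 139), (10, 181, 159, 135), (12, 225, 206, 172), (14, 244, 228, 190), (16, 244, 229, 193), (18, 243, 228, 192), (20, 242, 226, 188), (22, 242, 225, 186), (24, 240, 223, 185), (26, 225, 214, 195), (28, 203, 197, 191)]
steel 25
[(-20, 212, 188, 158), (-18, 209, 185, 156), (-16, 208, 185, 156), (-14, 209, 186, 157), (-12, 207, 185, 158), (-10, 203, 184, 160), (-8, 197, 186, 172), (-6, 191, 189, 186), (-4, 191, 189, 187), (-2, 191, 189, 188), (0, 190, 188, 186), (2, 190, 188, 186), (4, 190, 189, 187), (6, 179, 178, 177), (8, 165, 162, 162), (10, 181, 175, 168), (12, 200, 190, 179), (14, 221, 214, 204), (16, 236, 230, 222), (18, 240, 235, 228), (20, 240, 235, 227), (22, 237, 231, 224), (24, 226, 219, 208), (26, 214, 207, 192), (28, 205, 200, 192)]
steel 35
[(-20, 221, 202, 173), (-18, 219, 200, 171), (-16, 219, 199, 170), (-14, 219, 199, 171), (-12, 218, 199, 173), (-10, 217, 200, 175), (-8, 204, 193, 180), (-6, 193, 188, 185), (-4, 192, 189, 186), (-2, 191, 189, 187), (0, 191, 187, 186), (2, 191, 188, 186), (4, 190, 189, 186), (6, 190, 188, 186), (8, 191, 187, 186), (10, 202, 193, 186), (12, 215, 205, 194), (14, 233, 227, 218), (16, 241, 236, 228), (18, 241, 236, 229), (20, 239, 234, 226), (22, 235, 229, 220), (24, 218, 209, 196), (26, 204, 194, 181), (28, 200, 193, 186)]
[(0.65, [258.8, 243.8, 277.5, 256.5])]
[(0.65, [203.4, 225.2, 231.7, 266.7])]
```

```bash
python3 -c "
from workcell import *
print(job_done())"
```

```text
the job is handed in; nothing more can be done
None
```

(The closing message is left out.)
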